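# Change over the pressure cells on the test ports

### The arm

A 6-joint arm with a two-finger parallel gripper is mounted at the origin on a cart in front of the work surface, level with it; the furniture and walls round the work are solid. World frame = base frame: x ahead of the robot, y to its left, z up, the work surface at z = 0. Lengths are in m, angles in rad, forces in N, time in s.
With the tool pointing down it reaches from about 0.35 to 0.775 m from the base axis. Payload 7.3 kg.
Tool frame: the origin (TCP) lies on the centre line of the jaws, within the pads' length; the fingertips stand 11 mm ahead of it and the grasp point (between the pads) lies 8 mm behind it; z points along the fingers, y is the direction in which the jaws open and shut (so a half turn about z gives the same grasp; the last joint's range is limited). The gripper opens to 92 mm and grips with 3 to 60 N. Pads are 19 mm wide; open, the fingers measure 130 mm over their backs; the gripper's body (75 mm by 190 mm) begins 47 mm behind the grasp point.
Start: joints at [0.963, 0.342, 1.524, -0, 1.275, -0.146], TCP at [0.234, 0.47, 0.238] pointing down, gripper open.
Joint ranges: [-2.53, 2.53], [-0.77, 2.02], [0.04, 2.7], [-1, 4.14], [0.28, 2.66], [-3.11, 3.11]. Speed limits (rad/s): [2.57, 2.57, 3.14, 3.14, 3.14, 3.14].

### API

Orientations are given as [roll, pitch, yaw] about the fixed x, y, z axes, in that order (R = Rz(yaw) Ry(pitch) Rx(roll)).
In Python, from cell import robot gives the robot as it stands.
- The arm moves only by the tool jog_arm, never from a script. Its argument "deltas" is one flat list of numbers, 6 for each row, row after row: the shift along the world's x, y, z in units of 0.1 m (1.0 is 0.1 m), then the turn, a rotation vector about the world's x, y, z in units of 90 degrees (1.0 is 90 degrees). A call has 1 to 5 rows; each row is the pose to reach, as a shift and turn from the pose commanded when the call began; what a row does not reach only later rows make up. A row lasts 1/12 s, in which the tool goes at most 41.7 mm and 7.16 degrees, less where a joint would pass 70% of its speed; a pose out of reach is approached as far as the arm can. A call with a number of a shift or a turn outside -1 to 1 is refused whole. A call with a gripper value outside its range is refused whole. "claw" is the opening, from 0 (shut) to 1 (fully open), set as the call begins (left out, the last holds). The fingers move at their own pace and stop on an object; "newtons" is the grip in N (left out, the last holds). Time passes only in rows, so rows that repeat a pose let the fingers close. It gives the time, the measured TCP pose, the force and the opening at its end, in the units of the state.
- robot.observe(): the state, without advancing time (a new reading comes with each control period).
- robot.read_camera(name): name is "side" or "top"; returns the picture (400x640x3 uint8, red, green, blue); there is no depth.
- robot.camera_params(name): a dict with "fx", "fy", "cx", "cy" (pixels), "k1" (the pictures are not rectified: a ray, as slopes to the right and down, at radius r is drawn at 1 + k1 r^2 times it, then the intrinsics apply), "R" (3x3) and "t" (3): a world point X has camera coordinates R X + t. Camera axes: x right, y down, z forward; pixel columns grow to the right and rows downward; lengths in m; the calibration is good to about 2 mm. A picture is of the moment at which its call begins. camera_params takes no time and is no camera call.
- robot.hand_in(): hands the job in, once; it reports no verdict.
The state is a dict: "time": time; "qpos": joint angles; "qvel": joint speeds; "joint_efforts": joint torques, N m; "tool_pos": TCP position; "tool_rot": TCP orientation; "contact_force": force on the tool from outside, world axes, zero at the start; "torque": the same for the moment, N m; "opening": finger opening in m.
Only numpy, scipy, OpenCV 4.12 (cv2) and the standard library are available. Lean on these libraries where they do the work, as an engineer would, in place of code of your own. Each camera call takes 0.05 s, during which the arm holds its last target. There are 200 camera calls.

### The job

For the second leak-test run each pressure cell has to go into the test port whose collar has the colour of its cap; at present all three sit in one another's ports. Move them round one at a time, parking a cell in the empty black cup to free the first port, and finish with every cell upright and fully seated in its own port. The cells' sealing faces must stay clean, so never set or drop one on the bench, and leave the timer and the ring gauge where they are.

Things in the scene. Friction and masses are not known exactly. Their poses are not given: they have to be found in the camera images.
- cell_red_mid (a point): Pressure cell with a red cap: upright round metal body 19 mm across, its top 16 mm under a flat-topped red plastic cap 22.4 mm across; 34 mm tall in all, 60 g. The point is its centre, 17 mm above its flat underside; z points up. It starts seated in a port of another colour. Seated, its top 22 mm stand clear of the collar; grip it across the cap from above, at any yaw.
- cell_blue_mid (a point): Pressure cell with a blue cap: upright round metal body 19 mm across, its top 16 mm under a flat-topped blue plastic cap 22.4 mm across; 34 mm tall in all, 60 g. The point is its centre, 17 mm above its flat underside; z points up. It starts seated in a port of another colour. Seated, its top 22 mm stand clear of the collar; grip it across the cap from above, at any yaw.
- cell_yellow_mid (a point): Pressure cell with a yellow cap: upright round metal body 19 mm across, its top 16 mm under a flat-topped yellow plastic cap 22.4 mm across; 34 mm tall in all, 60 g. The point is its centre, 17 mm above its flat underside; z points up. It starts seated in a port of another colour. Seated, its top 22 mm stand clear of the collar; grip it across the cap from above, at any yaw.
- port_red_seat (a point): Test port with a red collar: fixed light grey block 70 x 70 x 18 mm with a round red collar 54 mm across on it, top 30 mm above the bench. The point is the centre of the flat seat in its socket, 18 mm above the bench; z up. Socket 12 mm deep: a cone, 34 mm wide at the mouth, leads to a bore of 22.4 mm in the lowest 5 mm. A seated cell's centre is 17 mm above the point.
- port_blue_seat (a point): Test port with a blue collar: fixed light grey block 70 x 70 x 18 mm with a round blue collar 54 mm across on it, top 30 mm above the bench. The point is the centre of the flat seat in its socket, 18 mm above the bench; z up. Socket 12 mm deep: a cone, 34 mm wide at the mouth, leads to a bore of 22.4 mm in the lowest 5 mm. A seated cell's centre is 17 mm above the point.
- port_yellow_seat (a point): Test port with a yellow collar: fixed light grey block 70 x 70 x 18 mm with a round yellow collar 54 mm across on it, top 30 mm above the bench. The point is the centre of the flat seat in its socket, 18 mm above the bench; z up. Socket 12 mm deep: a cone, 34 mm wide at the mouth, leads to a bore of 22.4 mm in the lowest 5 mm. A seated cell's centre is 17 mm above the point.
- park_cup_seat (a point): Parking cup, empty at the start: fixed round black foot 70 mm across, 18 mm high, with a black collar and grey socket of the ports' sizes (collar 54 mm across, top 30 mm above the bench; mouth 34 mm, bore 22.4 mm, 12 mm deep). The point is the centre of its seat, 18 mm above the bench; z up; a seated cell's centre is 17 mm above it.
- timer: Bench timer, a loose off-white square box 62 x 62 x 18 mm with a small display, standing among the ports. Origin at the centre of its underside. To be left where it is.
- ring_gauge: Ring gauge, a loose plain steel ring 40 mm across, 14 mm high, lying flat among the ports. Origin at the centre of its underside. To be left where it is.
There are look-alikes about, which are no part of the job. What is shaped like the part that bears port_yellow_seat but green or purple is not meant.

How it is judged:
By the outcome, as a careful person would: the job done as asked, in the order asked, and still so for the second after the job is handed in, with the robot touching nothing.
It also fails if it takes over 88 s, if anything falls off the work surface, if the arm or the gripper's body presses on something with over 40 N, if the wrist force passes 120 N, or if a joint passes its speed limit or range.

## Working session

There is one attempt and no reset: what is moved stays moved. The work goes in short steps, Python scripts to look and compute and a tool call to move; the robot and the scene stay as the last step left them, time stands still between calls to the robot, and variables do not carry over. Pictures are saved under pics/ and viewed, about 12 in all and at most 16, crops included, and the job is handed in when it is done.

Besides the shell and the picture viewer there is one more tool, called in YAML: its name, and indented under it one key for each argument. jog_arm: Moves the arm, as the interface text tells. Its arguments: {"type":"object","properties":{"deltas":{"type":"array","items":{"type":"number"}},"claw":{"type":"number"},"newtons":{"type":"number"}},"required":["deltas"]}

```bash
ls; mkdir -p pics
python3 - <<'E'
from cell import robot
import cv2
for n in("top","side"):
    im=robot.read_camera(n); cv2.imwrite(f"pics/{n}0.png",im[:,:,::-1])
    print(n,robot.camera_params(n))
print(robot.observe())
E
```

```text
pics
top {'fx': 401.28905632272233, 'fy': 401.28905632272233, 'cx': 313.74023290572137, 'cy': 201.52428142437816, 'k1': -0.021917408960574602, 'R': array([[-0.00656128, -0.9998517 ,  0.01592254],
       [-0.9976768 ,  0.00546563, -0.06790533],
       [ 0.06780823, -0.01633109, -0.9975647 ]]), 't': array([-0.05646209,  0.50229061,  0.94353122])}
side {'fx': 441.85630933321374, 'fy': 441.85630933321374, 'cx': 318.41895470006665, 'cy': 199.48374307172415, 'k1': -0.10611810882799858, 'R': array([[ 0.99972936,  0.0190342 ,  0.01337585],
       [ 0.02258338, -0.65597067, -0.75444846],
       [-0.00558616,  0.75454634, -0.65622299]]), 't': array([-0.51278464,  0.01710839,  1.41091303])}
{'time': 0.1, 'qpos': array([ 9.62994561e-01,  3.42650500e-01,  1.52486739e+00, -1.28618950e-05,
        1.27542469e+00, -1.46003971e-01]), 'qvel': array([ 0.00011051, -0.0016029 , -0.00267481,  0.00052432,  0.0007383 ,
        0.00031791]), 'joint_efforts': array([ 1.64785597e-03, -4.32005453e+01, -2.44693923e+01,  7.20670586e-02,
        5.25534747e-02, -6.57912415e-05]), 'tool_pos': array([0.23371199, 0.46973981, 0.23713466]), 'tool_rot': array([-3.14025529e+00, -1.84227062e-04,  2.67979849e+00]), 'contact_force': array([-0.54505401, -0.42627535, -0.66142355]), 'torque': array([-0.00478447,  0.02638219,  0.01962378]), 'opening': 0.09184074229844984}
```

View pics/top0.png

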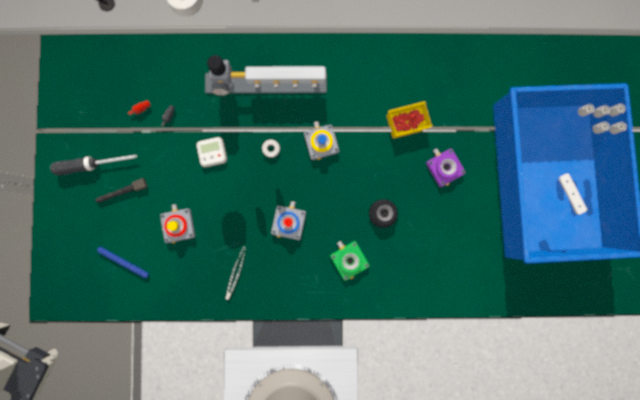

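View pics/side0.png

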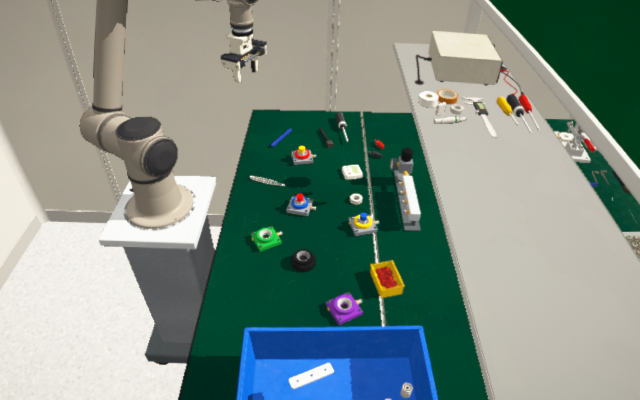

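The top view shows yellow-in-red at (176,226), red-in-blue at (288,222) and blue-in-yellow at (321,142). The cup is at (383,213), the timer at (211,152) and the ring at (271,149). The side view agrees. Next I'll measure the positions from both cameras.

```bash
cat > h.py <<'E'
import cv2, numpy as np
from cell import robot
def cam(n):
    p=robot.camera_params(n); return p
def back(n,uv,z):
    p=cam(n); d=(np.array(uv)-[p['cx'],p['cy']])/[p['fx'],p['fy']]; s=d.copy()
    for _ in range(20): s=d/(1+p['k1']*(s@s))
    r=p['R'].T@np.r_[s,1]; c=-p['R'].T@p['t']; return (c+r*(z-c[2])/r[2])[:2]
def proj(n,X):
    p=cam(n); q=p['R']@np.array(X)+p['t']; s=q[:2]/q[2]; s=s*(1+p['k1']*(s@s)); return s*[p['fx'],p['fy']]+[p['cx'],p['cy']]
HUE={'red':(174,7),'blue':(98,120),'yellow':(22,34)}
def mask(im,c):
    h=cv2.cvtColor(im,cv2.COLOR_RGB2HSV); H,S,V=cv2.split(h)
    if c=='black': return ((V<45)).astype(np.uint8)
    a,b=HUE[c]; m=((H>=a)&(H<=b)) if a<b else ((H>=a)|(H<=b))
    return (m&(S>130)&(V>80)).astype(np.uint8)
def blob(im,c,uv,r):
    m=mask(im,c); w=np.zeros_like(m); cv2.circle(w,tuple(int(round(x)) for x in uv),r,1,-1); m*=w
    n,l,st,ce=cv2.connectedComponentsWithStats(m); 
    k=1+np.argmax(st[1:,4]); pts=np.argwhere(l==k)[:,::-1].astype(np.float32)
    hull=cv2.convexHull(pts); M=cv2.moments(hull); return np.array([M['m10'],M['m01']])/M['m00'],cv2.boundingRect(hull),int(st[k,4])
E
cat > m.py <<'E'
from h import *
T=cv2.imread('pics/top0.png')[:,:,::-1].copy(); S=cv2.imread('pics/side0.png')[:,:,::-1].copy()
for name,col,cap,uv in [('redport','red','yellow',(176,226)),('blueport','blue','red',(288,222)),('yelport','yellow','blue',(321,142)),('cup','black',None,(383,213))]:
    c,bb,a=blob(T,col,uv,18); X=back('top',c,0.030); print(name,c.round(1),bb,a,'collar',X.round(4))
    s=proj('side',[*X,0.03]); 
    try:
        c2,bb,a=blob(S,col,s,18); print('   side',s.round(1),c2.round(1),bb,a,back('side',c2,0.028).round(4))
    except Exception as e: print(e)
    if cap:
        c,bb,a=blob(T,cap,uv,14); X=back('top',c,0.051); print('   cap',c.round(1),bb,a,X.round(4))
        s=proj('side',[*X,0.045]); c2,bb,a=blob(S,cap,s,12); print('   side',c2.round(1),bb,a,back('side',c2,0.046).round(4))
rows=[]
for u in[(176,226),(288,222),(321,142),(383,213)]: rows.append(cv2.resize(T[u[1]-25:u[1]+25,u[0]-25:u[0]+25],(200,200),interpolation=0))
rows2=[]
for X in [(288,222)]: pass
for u in[(302,155),(300,204),(363,222),(303,260)]: rows2.append(cv2.resize(S[u[1]-25:u[1]+25,u[0]-25:u[0]+25],(200,200),interpolation=0))
cv2.imwrite('pics/crop0.png',np.vstack([np.hstack(rows),np.hstack(rows2)])[:,:,::-1])
E
python3 m.py
```

```text
redport [175.4 225.5] (165, 215, 22, 22) 174 collar [0.4464 0.2659]
   side [301.5 152.3] [301.8 153.4] (295, 149, 15, 10) 76 [0.4479 0.2619]
   cap [172.3 225.5] (167, 221, 11, 10) 88 [0.4463 0.2661]
   side [301.5 148.5] (298, 145, 8, 8) 44 [0.4466 0.267 ]
blueport [287.9 222.2] (278, 212, 21, 21) 125 collar [0.4527 0.0018]
   side [299.4 200.6] [299.7 202.1] (292, 196, 17, 13) 94 [ 0.4537 -0.0032]
   cap [287.7 222. ] (284, 218, 8, 9) 64 [0.4528 0.0014]
   side [299.6 196.9] (296, 193, 8, 9) 52 [0.4536 0.001 ]
yelport [321.3 140.6] (311, 130, 22, 22) 194 collar [ 0.6469 -0.0784]
   side [362.6 219.6] [362.4 221.4] (354, 215, 18, 14) 117 [ 0.6463 -0.0844]
   cap [321.6 139. ] (318, 135, 8, 9) 55 [ 0.6461 -0.0782]
   side [363.3 215.8] (360, 212, 8, 9) 49 [ 0.6479 -0.0786]
cup [383.3 221.3] (371, 216, 25, 12) 94 collar [ 0.4534 -0.2235]
   side [295.5 254.2] [298.2 260.7] (281, 250, 33, 22) 329 [ 0.462  -0.2453]
```

View pics/crop0.png

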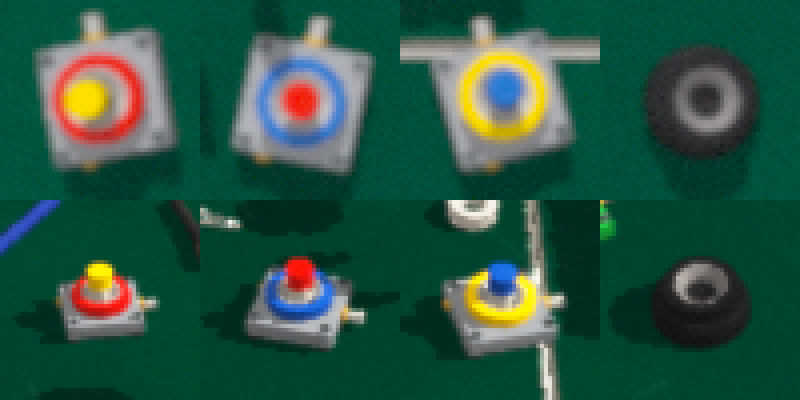

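The crops confirm the pairing. The cup's grey mouth is at about (385,212.7) in top and (303.5,255.8) in side. I'll refine the cup.

Run:
```python
from h import *
for n,uv,r in[('top',(385,212.7),13),('side',(303.5,255.5),9)]:
    T=cv2.imread(f'pics/{n}0.png'); h=cv2.cvtColor(T,cv2.COLOR_BGR2HSV)
    m=((h[...,1]<60)&(h[...,2]>75)).astype(np.uint8); w=np.zeros_like(m); cv2.circle(w,(round(uv[0]),round(uv[1])),r,1,-1); m*=w
    hu=cv2.convexHull(np.argwhere(m)[:,::-1].astype(np.float32)); M=cv2.moments(hu); c=np.array([M['m10'],M['m01']])/M['m00']
    print(n,c,cv2.boundingRect(hu),back(n,c,.03).round(4), cv2.contourArea(hu))
T=cv2.imread('pics/top0.png'); h=cv2.cvtColor(T,cv2.COLOR_BGR2HSV)
for nm,uv in[('timer',(211,152)),('ring',(271,149))]: print(nm,back('top',uv,.016))
# tall device at the back: knob top in both views
A=back('top',(216,63),0.05);print(A, [proj('side',[*back('top',(216,63),z),z]).round(0) for z in(.05,.1,.15)])
```

```text
top [384.51615272 212.60279001] (376, 204, 18, 18) [ 0.4739 -0.2267] 227.0
side [302.4822335  255.52115059] (296, 251, 14, 10) [ 0.4729 -0.2278] 98.5
timer [0.62320128 0.18768811]
ring [0.62988906 0.04299809]
[0.83000418 0.1705197 ] [array([412., 166.]), array([409., 156.]), array([405., 145.])]
```

jog_arm:
  deltas: [0.25,-0.25,0,0,0,0,0.5,-0.5,0,0,0,0,0.75,-0.75,0,0,0,0,1,-1,0,0,0,0]
  claw: 0.6

```text
time: 0.43
tool_pos: [0.3344, 0.3689, 0.2374]
tool_rot: [-3.141, -0.0, 2.681]
contact_force: [0.5, 0.9, -0.0]
opening: 0.0696
```

jog_arm:
  deltas: [0.25,-0.25,-0.2,0,0,0,0.5,-0.5,-0.4,0,0,0,0.75,-0.75,-0.6,0,0,0,1,-1,-0.8,0,0,0]

```text
time: 0.77
tool_pos: [0.4347, 0.2685, 0.1568]
tool_rot: [3.142, -0.0, 2.68]
contact_force: [0.7, 0.4, 0.8]
opening: 0.0551
```

jog_arm:
  deltas: [0.125,-0.04,0,0,0,0,0.125,-0.04,-0.3,0,0,0,0.125,-0.04,-0.6,0,0,0,0.125,-0.04,-0.6,0,0,0,0.125,-0.04,-0.6,0,0,0]

```text
time: 1.18
tool_pos: [0.4455, 0.266, 0.0971]
tool_rot: [-3.139, -0.002, 2.68]
contact_force: [-1.0, 0.4, 0.5]
opening: 0.0549
```

jog_arm:
  deltas: [0.01,0,-0.25,0,0,0,0.01,0,-0.5,0,0,0,0.01,0,-0.5,0,0,0,0.01,0,-0.5,0,0,0]

```text
time: 1.52
tool_pos: [0.4475, 0.2666, 0.0489]
tool_rot: [3.142, -0.0, 2.681]
contact_force: [0.3, -0.3, 0.6]
opening: 0.0549
```

```bash
cat > look.py <<'E'
import sys; from h import *
tag=sys.argv[1]; X=[float(a) for a in sys.argv[2:5]]; out=[]
for n in('side','top'):
    im=robot.read_camera(n); cv2.imwrite(f'pics/{n}_{tag}_full.png',im[:,:,::-1]); u,v=[int(round(a)) for a in proj(n,X)]
    r=40; im=cv2.copyMakeBorder(im,r,r,r,r,cv2.BORDER_REPLICATE); out.append(cv2.resize(im[v:v+2*r,u:u+2*r],(400,400),interpolation=cv2.INTER_CUBIC)); print(n,'centre',u,v)
cv2.imwrite(f'pics/{tag}.png',np.hstack(out)[:,:,::-1]); print(robot.observe()['tool_pos'])
E
python3 look.py g1 .4465 .266 .046
```

```text
side centre 301 149
top centre 173 225
[0.44856157 0.26686423 0.04993812]
```

View pics/g1.png

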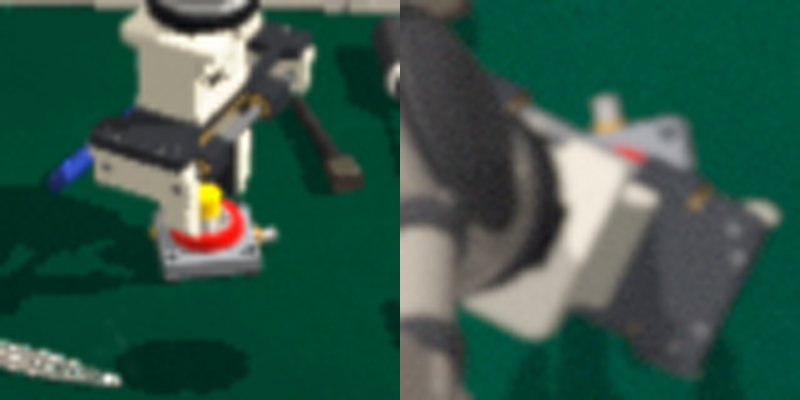

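In the side view (left half, cap at about (210,195)) the fingers straddle the yellow cap above the collar. I'll go down 3 mm, close and lift.

jog_arm:
  deltas: [0,0,-0.03,0,0,0,0,0,-0.03,0,0,0,0,0,-0.03,0,0,0,0,0,-0.03,0,0,0,0,0,-0.03,0,0,0]
  claw: 0.1
  newtons: 25

```text
time: 2.03
tool_pos: [0.4476, 0.2661, 0.0451]
tool_rot: [3.141, 0.0, 2.68]
contact_force: [-0.3, 0.2, 0.1]
opening: 0.0261
```

jog_arm:
  deltas: [0,0,0,0,0,0,0,0,0,0,0,0,0,0,0.05,0,0,0,0,0,0.1,0,0,0,0,0,0.2,0,0,0]

```text
time: 2.45
tool_pos: [0.4466, 0.2656, 0.0646]
tool_rot: [-3.14, -0.002, 2.68]
contact_force: [0.2, 0.7, 0.4]
opening: 0.0211
```

jog_arm:
  deltas: [0,0,0.2,0,0,0,0,0,0.4,0,0,0,0,0,0.6,0,0,0,0,0,0.6,0,0,0]

```text
time: 2.78
tool_pos: [0.4493, 0.2668, 0.1292]
tool_rot: [3.136, 0.005, 2.68]
contact_force: [0.9, 0.1, -1.2]
opening: 0.0211
```

```bash
python3 look.py g2 .4465 .266 .11
```

```text
side centre 301 133
top centre 163 225
[0.4476067  0.26603671 0.12572675]
```

View pics/g2.png

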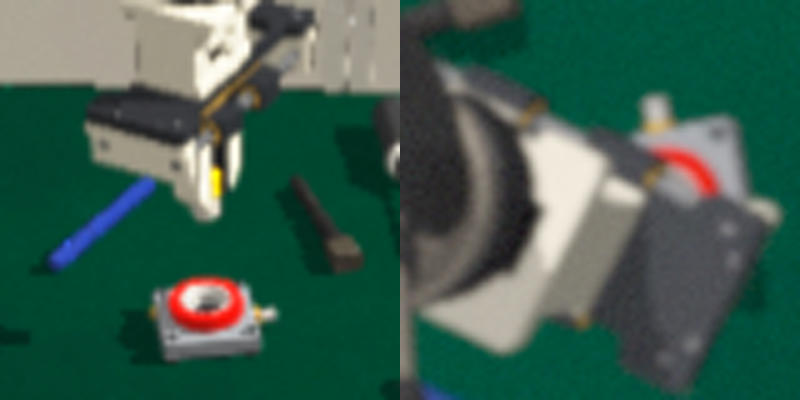

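The red port's socket is empty and the yellow cell is held between the fingers (cap at about (215,180) in the left half). I'll carry it to the cup.

jog_arm:
  deltas: [0.01,-0.15,0,0,0,0,0.02,-0.4,0,0,0,0,0.04,-0.7,0,0,0,0,0.05,-1,0,0,0,0]

```text
time: 3.22
tool_pos: [0.4514, 0.165, 0.1236]
tool_rot: [-3.14, -0.002, 2.681]
contact_force: [0.9, 0.3, -1.4]
opening: 0.0212
```

jog_arm:
  deltas: [0.01,-0.3,0,0,0,0,0.02,-0.6,0,0,0,0,0.04,-0.9,0,0,0,0,0.05,-1,0,0,0,0]

```text
time: 3.55
tool_pos: [0.4566, 0.063, 0.1238]
tool_rot: [-3.14, -0.002, 2.678]
contact_force: [0.5, -0.5, -0.8]
opening: 0.0212
```

jog_arm:
  deltas: [0.01,-0.3,0,0,0,0,0.02,-0.6,0,0,0,0,0.04,-0.9,0,0,0,0,0.05,-1,0,0,0,0]

```text
time: 3.88
tool_pos: [0.4622, -0.0366, 0.124]
tool_rot: [-3.141, -0.001, 2.678]
contact_force: [0.2, -0.5, -1.0]
opening: 0.0213
```

jog_arm:
  deltas: [0.01,-0.3,0,0,0,0,0.02,-0.6,0,0,0,0,0.04,-0.9,0,0,0,0,0.05,-1,0,0,0,0]

```text
time: 4.22
tool_pos: [0.4675, -0.1365, 0.1242]
tool_rot: [-3.141, -0.0, 2.678]
contact_force: [0.3, 0.1, 0.1]
opening: 0.021
```

jog_arm:
  deltas: [0.01,-0.3,0,0,0,0,0.02,-0.6,0,0,0,0,0.05,-0.8,0,0,0,0,0.06,-0.93,0,0,0,0,0.06,-0.93,0,0,0,0]

```text
time: 4.63
tool_pos: [0.4736, -0.2283, 0.1241]
tool_rot: [3.142, -0.0, 2.678]
contact_force: [-0.1, 0.3, -1.0]
opening: 0.0213
```

```bash
python3 look.py c1 .473 -.227 .08
```

```text
side centre 302 243
top centre 389 212
[ 0.47305659 -0.22586728  0.12412356]
```

View pics/c1.png

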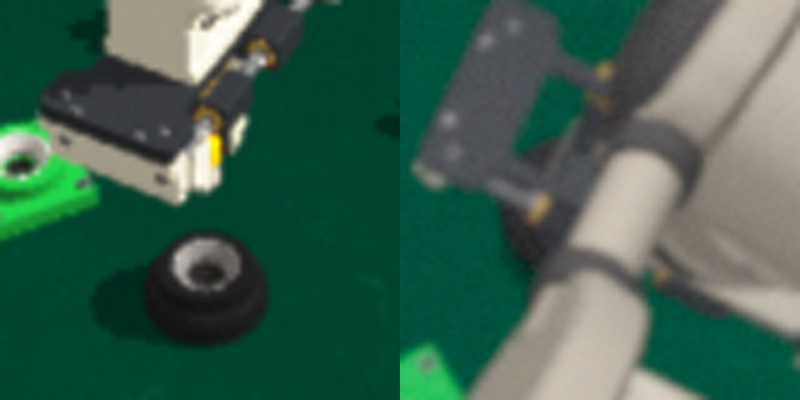

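jog_arm:
  deltas: [0,0,-0.2,0,0,0,0,0,-0.4,0,0,0,0,0,-0.6,0,0,0,0,0,-0.7,0,0,0,0,0,-0.74,0,0,0]

```text
time: 5.15
tool_pos: [0.4732, -0.2255, 0.0497]
tool_rot: [3.141, -0.002, 2.681]
contact_force: [0.5, 0.3, -0.1]
opening: 0.0213
```

jog_arm:
  deltas: [0,0,-0.01,0,0,0,0,0,-0.02,0,0,0,0,0,-0.03,0,0,0,0,0,-0.04,0,0,0,0,0,-0.05,0,0,0]

```text
time: 5.57
tool_pos: [0.4736, -0.2271, 0.0462]
tool_rot: [-3.142, 0.001, 2.68]
contact_force: [-0.5, -0.5, -0.7]
opening: 0.0216
```

```bash
python3 look.py c2 .473 -.227 .04;python3 -c "
from cell import robot
o=robot.observe();print(o['contact_force'],o['tool_pos'],o['opening'])"
```

```text
side centre 302 253
top centre 385 213
[ 0.47347848 -0.22703966  0.04593929]
[-0.44924646 -0.49858733 -1.54701804] [ 0.47347848 -0.22703966  0.04593929] 0.02144255308824024
```

View pics/c2.png

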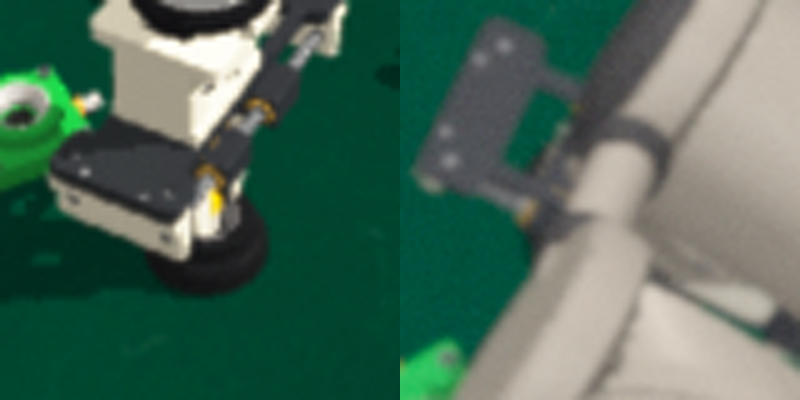

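No contact force at seat depth, so the cell is in the bore. I'll release, lift and go to the red cell.

jog_arm:
  deltas: [0,0,0,0,0,0,0,0,0,0,0,0,0,0,0,0,0,0,0,0,0.1,0,0,0,0,0,0.3,0,0,0]
  claw: 0.6

```text
time: 6.08
tool_pos: [0.4721, -0.2262, 0.0747]
tool_rot: [3.141, -0.005, 2.68]
contact_force: [-0.3, -1.0, -0.7]
opening: 0.0503
```

jog_arm:
  deltas: [0,0.02,0.25,0,0,0,-0.03,0.25,0.5,0,0,0,-0.06,0.5,0.5,0,0,0,-0.08,0.75,0.5,0,0,0,-0.1,1,0.5,0,0,0]

```text
time: 6.5
tool_pos: [0.4634, -0.1262, 0.1271]
tool_rot: [3.141, 0.002, 2.679]
contact_force: [0.5, 0.8, 0.4]
opening: 0.0552
```

jog_arm:
  deltas: [-0.03,0.3,0,0,0,0,-0.06,0.6,0,0,0,0,-0.08,0.9,0,0,0,0,-0.1,1,0,0,0,0]

```text
time: 6.83
tool_pos: [0.4528, -0.024, 0.1265]
tool_rot: [3.141, -0.0, 2.682]
contact_force: [0.0, 1.2, 0.2]
opening: 0.055
```

jog_arm:
  deltas: [-0.01,0.2,0,0,0,0,-0.01,0.285,0,0,0,0,-0.01,0.285,-0.2,0,0,0,-0.01,0.285,-0.4,0,0,0,-0.01,0.285,-0.5,0,0,0]

```text
time: 7.25
tool_pos: [0.452, 0.0012, 0.0746]
tool_rot: [-3.141, -0.001, 2.68]
contact_force: [0.1, -0.5, -0.1]
opening: 0.0553
```

```bash
python3 look.py r1 .453 .001 .06
python3 - <<'E'
from h import *
S=cv2.imread('pics/side_r1_full.png')[:,:,::-1].copy()
s=proj('side',[.473,-.227,.046]); c,bb,a=blob(S,'yellow',s,14); print(s,c,bb,a,back('side',c,.046))
E
```

```text
side centre 299 193
top centre 288 222
[0.45160237 0.00112531 0.07460545]
[302.47437345 251.38848543] [301.98425197 251.4671916 ] (298, 247, 9, 10) 77 [ 0.47167369 -0.22733295]
```

View pics/side_r1_full.png

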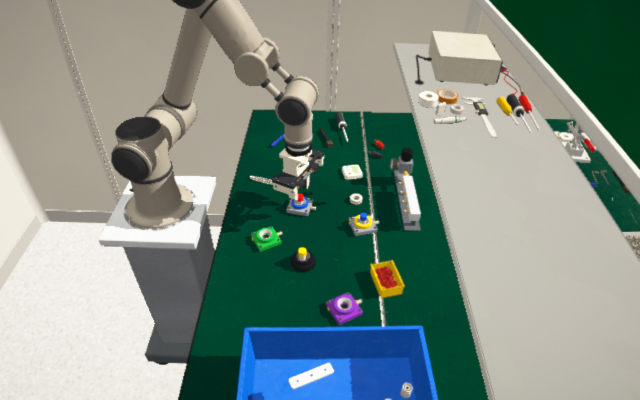

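The yellow cell stands upright in the cup at (302,251), the predicted seated pixel. Next, the red cell goes to the red port.

jog_arm:
  deltas: [0,0,-0.15,0,0,0,0,0,-0.28,0,0,0,0,0,-0.31,0,0,0,0,0,-0.31,0,0,0]

```text
time: 7.68
tool_pos: [0.4525, 0.0011, 0.0449]
tool_rot: [-3.141, -0.001, 2.679]
contact_force: [-0.1, -1.2, 0.8]
opening: 0.0553
```

jog_arm:
  deltas: [0,0,0,0,0,0,0,0,0,0,0,0,0,0,0,0,0,0,0,0,0,0,0,0,0,0,0,0,0,0]
  claw: 0.1
  newtons: 25

```text
time: 8.1
tool_pos: [0.4526, 0.0015, 0.0451]
tool_rot: [3.141, 0.001, 2.68]
contact_force: [0.4, 1.4, -0.8]
opening: 0.0262
```

jog_arm:
  deltas: [0,0,0,0,0,0,0,0,0,0,0,0,0,0,0.05,0,0,0,0,0,0.2,0,0,0,0,0,0.4,0,0,0]

```text
time: 8.52
tool_pos: [0.4512, 0.0017, 0.0843]
tool_rot: [-3.141, -0.003, 2.68]
contact_force: [-0.4, -0.1, -0.1]
opening: 0.0213
```

jog_arm:
  deltas: [0,0,0.2,0,0,0,0,0.1,0.4,0,0,0,-0.01,0.4,0.4,0,0,0,-0.02,0.7,0.4,0,0,0,-0.02,1,0.4,0,0,0]

```text
time: 8.93
tool_pos: [0.4502, 0.1024, 0.1255]
tool_rot: [3.141, 0.001, 2.678]
contact_force: [0.6, -0.2, -0.1]
opening: 0.0213
```

jog_arm:
  deltas: [-0.01,0.3,0,0,0,0,-0.01,0.6,0,0,0,0,-0.02,0.9,0,0,0,0,-0.02,1,0,0,0,0]

```text
time: 9.27
tool_pos: [0.4479, 0.2047, 0.125]
tool_rot: [3.14, -0.0, 2.682]
contact_force: [-1.1, 0.2, -0.5]
opening: 0.0211
```

jog_arm:
  deltas: [-0.01,0.3,0,0,0,0,-0.02,0.55,0,0,0,0,-0.02,0.645,0,0,0,0,-0.02,0.645,0,0,0,0,-0.02,0.645,0,0,0,0]

```text
time: 9.68
tool_pos: [0.4462, 0.2654, 0.1246]
tool_rot: [-3.141, -0.0, 2.681]
contact_force: [0.1, 0.1, -0.8]
opening: 0.0213
```

```bash
python3 look.py r2 .4465 .266 .06
```

```text
side centre 301 145
top centre 171 225
[0.44638029 0.26471349 0.12466785]
```

View pics/r2.png

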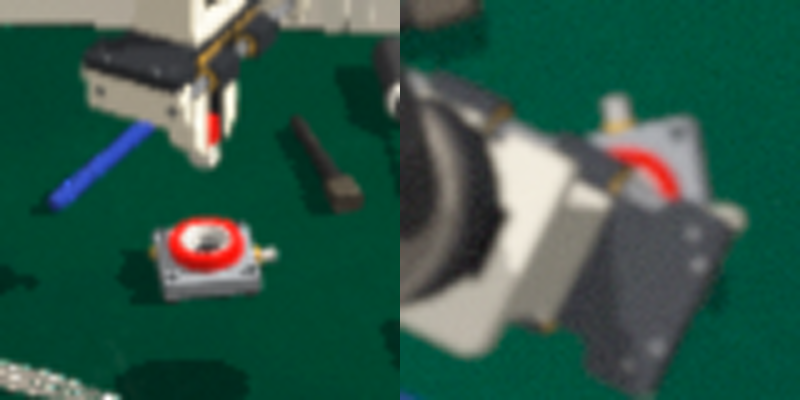

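The red cell is held above the empty red port (mouth at about (208,240) in the left half). Lowering it.

jog_arm:
  deltas: [0,0,-0.2,0,0,0,0,0,-0.4,0,0,0,0,0,-0.6,0,0,0,0,0,-0.7,0,0,0,0,0,-0.74,0,0,0]

```text
time: 10.2
tool_pos: [0.4469, 0.2654, 0.0503]
tool_rot: [3.141, -0.0, 2.678]
contact_force: [1.7, 3.0, 0.3]
opening: 0.021
```

jog_arm:
  deltas: [0,0,-0.01,0,0,0,0,0,-0.02,0,0,0,0,0,-0.03,0,0,0,0,0,-0.04,0,0,0,0,0,-0.05,0,0,0]

```text
time: 10.62
tool_pos: [0.4479, 0.2664, 0.0485]
tool_rot: [3.138, 0.003, 2.679]
contact_force: [-3.0, 1.6, 20.4]
opening: 0.0213
```

It touched 20 N about 2.5 mm above the seat, and the cone pushed towards +y. I'll back up 4 mm, shift 1.5 mm in +y and try again gently.

jog_arm:
  deltas: [0,0,0.02,0,0,0,0,0.005,0.04,0,0,0,0,0.015,0.04,0,0,0,0,0.015,0.04,0,0,0,0,0.015,0.04,0,0,0]

```text
time: 11.03
tool_pos: [0.4464, 0.2673, 0.0496]
tool_rot: [-3.141, -0.0, 2.68]
contact_force: [0.2, 0.9, -0.8]
opening: 0.0211
```

jog_arm:
  deltas: [0,0,-0.005,0,0,0,0,0,-0.01,0,0,0,0,0,-0.015,0,0,0,0,0,-0.02,0,0,0,0,0,-0.02,0,0,0]

```text
time: 11.45
tool_pos: [0.4467, 0.2677, 0.0476]
tool_rot: [3.141, 0.0, 2.68]
contact_force: [1.6, 2.0, 0.1]
opening: 0.0212
```

jog_arm:
  deltas: [0.007,0.01,0,0,0,0,0.007,0.01,-0.005,0,0,0,0.007,0.01,-0.01,0,0,0,0.007,0.01,-0.01,0,0,0]

```text
time: 11.78
tool_pos: [0.4467, 0.2683, 0.0464]
tool_rot: [-3.141, -0.001, 2.68]
contact_force: [1.1, 0.5, 0.4]
opening: 0.0212
```

jog_arm:
  deltas: [0,0,0,0,0,0,0,0,0,0,0,0,0,0,0,0,0,0,0,0,0.1,0,0,0,0,0,0.3,0,0,0]
  claw: 0.6

```text
time: 12.2
tool_pos: [0.4457, 0.2679, 0.0757]
tool_rot: [-3.138, -0.003, 2.68]
contact_force: [0.2, -0.6, -0.2]
opening: 0.0496
```

jog_arm:
  deltas: [0,-0.02,0.25,0,0,0,0.1,-0.2,0.5,0,0,0,0.25,-0.45,0.5,0,0,0,0.4,-0.7,0.5,0,0,0,0.55,-1,0.5,0,0,0]

```text
time: 12.62
tool_pos: [0.5029, 0.1682, 0.1284]
tool_rot: [3.14, 0.002, 2.681]
contact_force: [-0.4, 0.7, 0.2]
opening: 0.055
```

jog_arm:
  deltas: [0.15,-0.25,0,0,0,0,0.3,-0.5,0,0,0,0,0.45,-0.75,0,0,0,0,0.6,-1,0,0,0,0]

```text
time: 12.95
tool_pos: [0.5627, 0.0671, 0.1277]
tool_rot: [3.141, 0.001, 2.68]
contact_force: [0.7, 0.9, -0.9]
opening: 0.0554
```

Run:
```python
from h import *
S=robot.read_camera('side'); T=robot.read_camera('top')
out=[]
for n,I in(('side',S),('top',T)):
    cv2.imwrite(f'pics/{n}_r3_full.png',I[:,:,::-1])
    z=.046 if n=='side' else .051
    s=proj(n,[.4465,.266,z])
    u,v=s.round().astype(int); out.append(cv2.resize(I[v-25:v+25,u-25:u+25],(400,400),interpolation=cv2.INTER_CUBIC))
cv2.imwrite('pics/r3.png',np.hstack(out)[:,:,::-1])
```

```text
(no output)
```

View pics/r3.png

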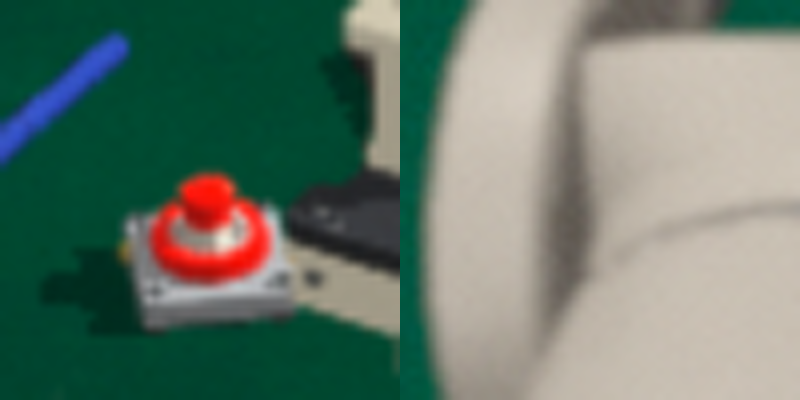

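The red cell stands upright in the red collar, with its cap at about (302,149) in full-image pixels, the same as the seated cell before. Next, the blue cell.

jog_arm:
  deltas: [0.15,-0.25,0,0,0,0,0.3,-0.5,0,0,0,0,0.45,-0.75,0,0,0,0,0.58,-1,0,0,0,0]

```text
time: 13.38
tool_pos: [0.6206, -0.0318, 0.1276]
tool_rot: [3.141, 0.0, 2.681]
contact_force: [0.5, 0.2, 1.1]
opening: 0.0553
```

jog_arm:
  deltas: [0.15,-0.25,0,0,0,0,0.27,-0.47,0,0,0,0,0.27,-0.47,-0.2,0,0,0,0.27,-0.47,-0.4,0,0,0,0.27,-0.47,-0.5,0,0,0]

```text
time: 13.8
tool_pos: [0.6458, -0.078, 0.0749]
tool_rot: [-3.141, -0.003, 2.679]
contact_force: [0.1, 0.7, 0.4]
opening: 0.055
```

```bash
python3 look.py b1 .647 -.0785 .055
```

```text
side centre 363 214
top centre 322 138
[ 0.64557852 -0.07744825  0.07499951]
```

View pics/b1.png

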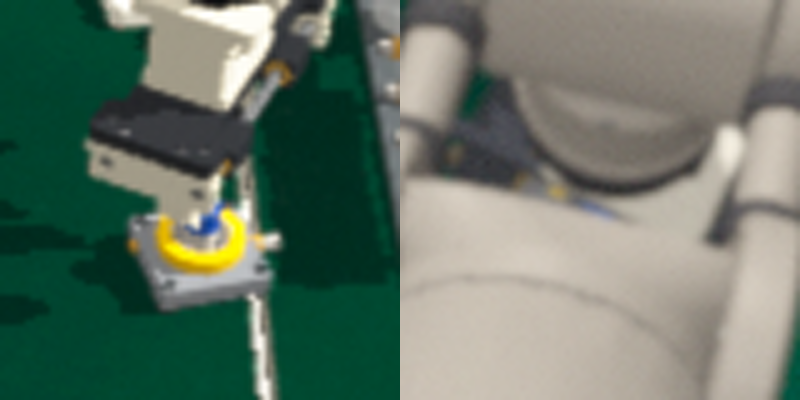

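The fingers are above and straddling the blue cap (about (208,220) in the left half). I'll go down, grip and carry it to the blue port.

jog_arm:
  deltas: [0,0,-0.15,0,0,0,0,0,-0.28,0,0,0,0,0,-0.32,0,0,0,0,0,-0.32,0,0,0]

```text
time: 14.23
tool_pos: [0.6468, -0.0778, 0.0448]
tool_rot: [-3.141, -0.001, 2.68]
contact_force: [0.9, 0.1, -0.4]
opening: 0.0551
```

jog_arm:
  deltas: [0,0,0,0,0,0,0,0,0,0,0,0,0,0,0,0,0,0,0,0,0,0,0,0,0,0,0,0,0,0]
  claw: 0.1

```text
time: 14.65
tool_pos: [0.6473, -0.0785, 0.0453]
tool_rot: [3.141, 0.001, 2.68]
contact_force: [0.6, 0.2, 0.2]
opening: 0.0261
```

jog_arm:
  deltas: [0,0,0,0,0,0,0,0,0,0,0,0,0,0,0.05,0,0,0,0,0,0.2,0,0,0,0,0,0.4,0,0,0]

```text
time: 15.07
tool_pos: [0.6458, -0.0782, 0.0835]
tool_rot: [-3.141, -0.004, 2.68]
contact_force: [0.3, 0.7, -0.5]
opening: 0.0213
```

jog_arm:
  deltas: [0,0,0.2,0,0,0,-0.1,0.04,0.4,0,0,0,-0.4,0.16,0.4,0,0,0,-0.7,0.28,0.4,0,0,0,-1,0.4,0.4,0,0,0]

```text
time: 15.48
tool_pos: [0.5459, -0.0381, 0.1251]
tool_rot: [3.141, 0.001, 2.679]
contact_force: [-0.4, 0.4, -0.5]
opening: 0.0213
```

jog_arm:
  deltas: [-0.3,0.12,0,0,0,0,-0.6,0.24,0,0,0,0,-0.85,0.35,0,0,0,0,-0.94,0.4,0,0,0,0,-0.94,0.4,0,0,0,0]

```text
time: 15.9
tool_pos: [0.4515, 0.0024, 0.1252]
tool_rot: [-3.142, -0.001, 2.681]
contact_force: [0.4, -0.2, 0.1]
opening: 0.0215
```

```bash
python3 look.py b2 .453 .0015 .06;  python3 - <<'E'
from h import *
S=cv2.imread('pics/side_b2_full.png')[:,:,::-1].copy()
h=cv2.cvtColor(S,cv2.COLOR_RGB2HSV)
c2,bb,a=blob(S,'blue',proj('side',[.453,.0015,.03]),16); print(c2,bb,a,back('side',c2,.028))
E
```

```text
side centre 299 193
top centre 287 222
[0.45468605 0.0011711  0.12540238]
[299.44030564 201.7574021 ] (291, 195, 18, 14) 113 [ 0.45289052 -0.00142812]
```

View pics/b2.png

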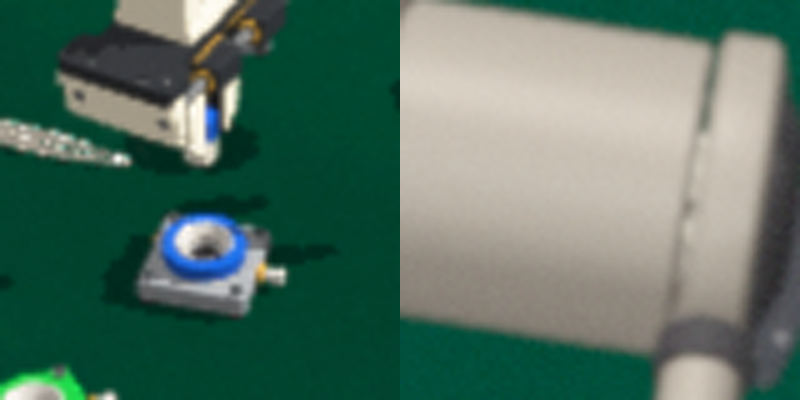

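The blue cell is held above the empty blue port (mouth at about (206,243)). Lowering it, with finer steps near the bore.

jog_arm:
  deltas: [0,0,-0.2,0,0,0,0,0,-0.4,0,0,0,0,0,-0.6,0,0,0,0,0,-0.7,0,0,0,0,0,-0.74,0,0,0]

```text
time: 16.42
tool_pos: [0.454, 0.0009, 0.0491]
tool_rot: [-3.141, -0.002, 2.679]
contact_force: [-2.5, 1.6, 13.6]
opening: 0.0214
```

jog_arm:
  deltas: [0,0,0,0,0,0,0,0,-0.01,0,0,0,0,0,-0.02,0,0,0,0,0,-0.02,0,0,0]

```text
time: 16.75
tool_pos: [0.454, 0.0013, 0.0494]
tool_rot: [3.141, 0.002, 2.68]
contact_force: [-0.7, 0.1, 1.0]
opening: 0.0212
```

jog_arm:
  deltas: [-0.01,0.007,0,0,0,0,-0.01,0.007,-0.01,0,0,0,-0.01,0.007,-0.02,0,0,0,-0.01,0.007,-0.03,0,0,0,-0.01,0.007,-0.03,0,0,0]

```text
time: 17.17
tool_pos: [0.452, 0.0023, 0.0456]
tool_rot: [3.142, -0.0, 2.68]
contact_force: [-0.4, -0.1, -0.5]
opening: 0.0215
```

In the bore with no force. I'll release and go to the cup.

jog_arm:
  deltas: [0,0,0,0,0,0,0,0,0,0,0,0,0,0,0,0,0,0,0,0,0.1,0,0,0,0,0,0.3,0,0,0]
  claw: 0.6

```text
time: 17.58
tool_pos: [0.4507, 0.0024, 0.0745]
tool_rot: [-3.14, -0.004, 2.68]
contact_force: [-0.7, 0.7, -0.2]
opening: 0.0501
```

jog_arm:
  deltas: [0,0,0.25,0,0,0,0.03,-0.25,0.5,0,0,0,0.06,-0.5,0.5,0,0,0,0.08,-0.75,0.5,0,0,0,0.1,-1,0.5,0,0,0]

```text
time: 18.0
tool_pos: [0.4624, -0.0988, 0.1265]
tool_rot: [3.141, 0.002, 2.68]
contact_force: [-0.0, 0.4, -1.0]
opening: 0.0552
```

jog_arm:
  deltas: [0.03,-0.3,0,0,0,0,0.06,-0.6,0,0,0,0,0.08,-0.9,0,0,0,0,0.1,-1,0,0,0,0]

```text
time: 18.33
tool_pos: [0.4724, -0.2014, 0.1259]
tool_rot: [-3.141, 0.002, 2.677]
contact_force: [-0.1, -0.1, -0.2]
opening: 0.0549
```

jog_arm:
  deltas: [0,-0.2,0,0,0,0,0,-0.29,0,0,0,0,0,-0.29,-0.2,0,0,0,0,-0.29,-0.4,0,0,0,0,-0.29,-0.5,0,0,0]

```text
time: 18.75
tool_pos: [0.4711, -0.2256, 0.0739]
tool_rot: [3.141, -0.003, 2.68]
contact_force: [0.2, 1.2, 0.4]
opening: 0.0551
```

Run:
```python
from h import *
S=robot.read_camera('side'); T=robot.read_camera('top'); out=[]
for n,I,X in(('side',S,[.453,.0015,.04]),('side',S,[.473,-.227,.05]),('side',S,[.647,-.0785,.03])):
    u,v=proj(n,X).round().astype(int); print(u,v); out.append(cv2.resize(I[v-25:v+25,u-25:u+25],(260,260),interpolation=cv2.INTER_CUBIC))
cv2.imwrite('pics/y1.png',np.hstack(out)[:,:,::-1])
for X,c in(([.453,.0015,.046],'blue'),):
    m,bb,a=blob(S,c,proj('side',X)-[0,2],7);print(c,m,bb,'expect',proj('side',X))
```

```text
299 198
302 250
363 220Traceback (most recent call last):
  File "<stdin>", line 7, in <module>
  File "h.py", line 20, in blob
    k=1+np.argmax(st[1:,4]); pts=np.argwhere(l==k)[:,::-1].astype(np.float32)
        ~~~~~~~~~^^^^^^^^^^
    return _wrapfunc(a, 'argmax', axis=axis, out=out, **kwds)
    return bound(*args, **kwds)
ValueError: attempt to get argmax of an empty sequence
```

View pics/y1.png

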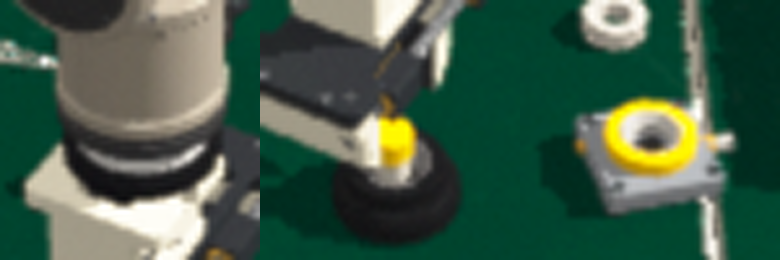

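The yellow cell is in the cup under the fingers and the yellow port is empty. The blue port is hidden behind the wrist, so I'll check it later. Gripping the yellow cell and carrying it.

jog_arm:
  deltas: [0,0,-0.15,0,0,0,0,0,-0.28,0,0,0,0,0,-0.31,0,0,0,0,0,-0.31,0,0,0]

```text
time: 19.18
tool_pos: [0.4721, -0.2263, 0.0448]
tool_rot: [3.141, -0.001, 2.68]
contact_force: [-0.2, -0.2, 0.3]
opening: 0.055
```

jog_arm:
  deltas: [0,0,0,0,0,0,0,0,0,0,0,0,0,0,0,0,0,0,0,0,0,0,0,0,0,0,0,0,0,0]
  claw: 0.1

```text
time: 19.6
tool_pos: [0.4723, -0.2269, 0.0452]
tool_rot: [-3.142, 0.001, 2.68]
contact_force: [0.4, -0.4, -0.1]
opening: 0.0267
```

jog_arm:
  deltas: [0,0,0,0,0,0,0,0,0,0,0,0,0,0,0.05,0,0,0,0,0,0.2,0,0,0,0,0,0.4,0,0,0]

```text
time: 20.02
tool_pos: [0.471, -0.2261, 0.0841]
tool_rot: [3.141, -0.004, 2.68]
contact_force: [-0.0, -0.1, -0.3]
opening: 0.0214
```

jog_arm:
  deltas: [0,0,0.2,0,0,0,0.1,0.08,0.4,0,0,0,0.3,0.25,0.4,0,0,0,0.6,0.5,0.4,0,0,0,0.88,0.75,0.4,0,0,0]

```text
time: 20.43
tool_pos: [0.561, -0.1515, 0.1257]
tool_rot: [3.142, 0.001, 2.678]
contact_force: [1.5, -0.3, -0.4]
opening: 0.0215
```

jog_arm:
  deltas: [0.3,0.25,0,0,0,0,0.6,0.5,0,0,0,0,0.8,0.67,0,0,0,0,0.87,0.735,0,0,0,0,0.87,0.735,0,0,0,0]

```text
time: 20.85
tool_pos: [0.6479, -0.0764, 0.1243]
tool_rot: [3.141, -0.0, 2.683]
contact_force: [0.1, -0.3, -0.7]
opening: 0.0214
```

```bash
python3 look.py y2 .647 -.0785 .06
python3 - <<'E'
from h import *
S=cv2.imread('pics/side_y2_full.png')[:,:,::-1].copy(); out=[]
for X in([.647,-.0785,.06],[.453,.0015,.04],[.4465,.266,.04]):
    u,v=proj('side',X).round().astype(int); out.append(cv2.resize(S[v-25:v+25,u-25:u+25],(260,260),interpolation=cv2.INTER_CUBIC))
cv2.imwrite('pics/y2b.png',np.hstack(out)[:,:,::-1])
c2,bb,a=blob(S,'yellow',proj('side',[.647,-.0785,.03]),16); print(c2,bb,a,'initial ring centre 362.4 221.4')
E
```

```text
side centre 363 212
top centre 322 138
[ 0.64612357 -0.07873138  0.12437879]
[362.44274809 221.04410517] (354, 214, 18, 15) 137 initial ring centre 362.4 221.4
```

View pics/y2b.png

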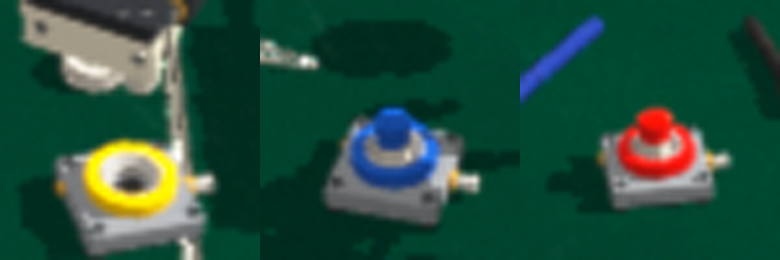

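View pics/y2.png

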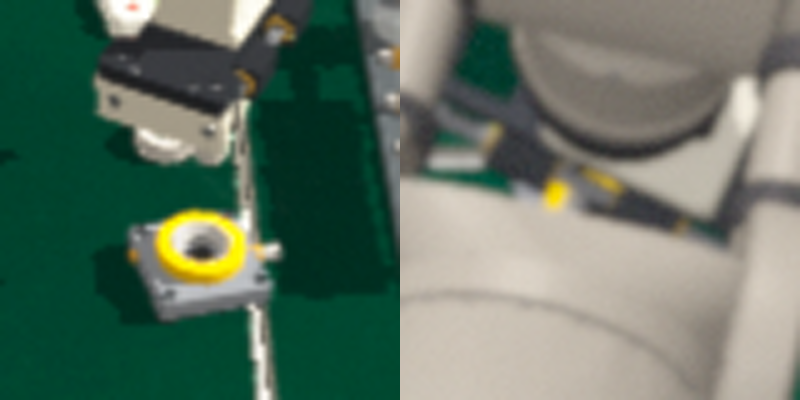

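The white bulge is only the ring gauge on the bench behind. The top view shows the yellow cap held between the fingers at (555,193). The red and blue cells stand seated in their own ports. Lowering the last one.

jog_arm:
  deltas: [0,0,-0.2,0,0,0,0,0,-0.4,0,0,0,0,0,-0.6,0,0,0,0,0,-0.7,0,0,0,0,0,-0.73,0,0,0]

```text
time: 21.37
tool_pos: [0.6459, -0.0795, 0.0507]
tool_rot: [-3.141, -0.002, 2.678]
contact_force: [-0.3, 0.9, 0.7]
opening: 0.0211
```

jog_arm:
  deltas: [0,0,0,0,0,0,0,0,-0.01,0,0,0,0,0,-0.02,0,0,0,0,0,-0.02,0,0,0]

```text
time: 21.7
tool_pos: [0.6473, -0.0785, 0.0505]
tool_rot: [3.141, 0.001, 2.68]
contact_force: [0.8, -0.1, -0.4]
opening: 0.0213
```

jog_arm:
  deltas: [0,0,-0.01,0,0,0,0,0,-0.02,0,0,0,0,0,-0.03,0,0,0,0,0,-0.04,0,0,0,0,0,-0.04,0,0,0]

```text
time: 22.12
tool_pos: [0.6469, -0.0782, 0.0454]
tool_rot: [-3.142, -0.001, 2.68]
contact_force: [-0.6, 0.7, -1.3]
opening: 0.0213
```

jog_arm:
  deltas: [0,0,0,0,0,0,0,0,0,0,0,0,0,0,0,0,0,0,0,0,0.1,0,0,0,0,0,0.3,0,0,0]
  claw: 0.6

```text
time: 22.53
tool_pos: [0.6456, -0.0779, 0.0741]
tool_rot: [-3.141, -0.005, 2.68]
contact_force: [-0.2, 0.1, -0.2]
opening: 0.0498
```

jog_arm:
  deltas: [0,0,0.3,0,0,0,-0.1,0.2,0.6,0,0,0,-0.25,0.5,0.8,0,0,0,-0.4,0.75,0.9,0,0,0,-0.6,1,1,0,0,0]

```text
time: 22.95
tool_pos: [0.5874, 0.0226, 0.1782]
tool_rot: [3.14, 0.003, 2.679]
contact_force: [0.2, 0.4, 0.1]
opening: 0.0554
```

jog_arm:
  deltas: [-0.2,0.3,0.1,0,0,0,-0.4,0.6,0.2,0,0,0,-0.6,0.85,0.3,0,0,0,-0.7,1,0.4,0,0,0]

```text
time: 23.28
tool_pos: [0.5147, 0.1241, 0.2173]
tool_rot: [3.141, -0.0, 2.681]
contact_force: [0.9, 0.1, 0.5]
opening: 0.0553
```

jog_arm:
  deltas: [-0.2,0.3,0.1,0,0,0,-0.4,0.6,0.2,0,0,0,-0.6,0.85,0.2,0,0,0,-0.7,1,0.2,0,0,0]

```text
time: 23.62
tool_pos: [0.4452, 0.224, 0.2376]
tool_rot: [3.139, 0.001, 2.682]
contact_force: [1.0, 0.3, 0.3]
opening: 0.0552
```

jog_arm:
  deltas: [-0.25,0.3,0,0,0,0,-0.5,0.6,0,0,0,0,-0.7,0.8,0,0,0,0,-0.9,1,0,0,0,0,-1,1,0,0,0,0]

```text
time: 24.03
tool_pos: [0.345, 0.3243, 0.2367]
tool_rot: [3.139, -0.0, 2.683]
contact_force: [-0.3, -0.1, 0.5]
opening: 0.0553
```

jog_arm:
  deltas: [-0.25,0.3,0,0,0,0,-0.5,0.6,0,0,0,0,-0.7,0.8,0,0,0,0,-0.9,0.9,0,0,0,0,-0.9,0.9,0,0,0,0]

```text
time: 24.45
tool_pos: [0.2543, 0.4129, 0.2364]
tool_rot: [3.141, -0.001, 2.683]
contact_force: [-0.2, -0.2, -0.2]
opening: 0.0556
```

Run:
```python
from h import *
S=robot.read_camera('side'); T=robot.read_camera('top')
P={'red':(.4465,.266),'blue':(.453,.0015),'yellow':(.647,-.0785)}
rows=[[],[]]
for c,X in P.items():
    for i,(n,I) in enumerate((('side',S),('top',T))):
        u,v=proj(n,[*X,.04]).round().astype(int); rows[i].append(cv2.resize(I[v-25:v+25,u-25:u+25],(260,260),interpolation=cv2.INTER_CUBIC))
cv2.imwrite('pics/final.png',np.vstack([np.hstack(r) for r in rows])[:,:,::-1])
T0=cv2.imread('pics/top0.png')[:,:,::-1]
for nm,(u,v),r in(('timer',(211,152),18),('ring',(271,149),13)):
    f=lambda I:[round(float(x),2) for x in np.argwhere((I[v-r:v+r,u-r:u+r].min(2)>120)).mean(0)]
    print(nm,f(T0),f(T))
o=robot.observe();print(o['time'],o['tool_pos'])
```

```text
timer [17.3, 17.76] [17.28, 17.81]
ring [11.69, 12.4] [11.72, 12.42]
24.55 [0.25696224 0.41162348 0.23636093]
```

View pics/final.png

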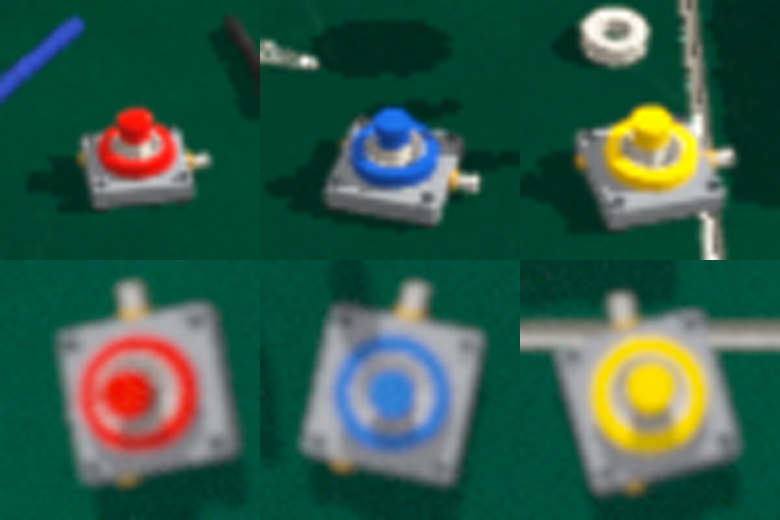

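All three cells stand upright and central in their own collars in both views, at the heights of the original seated cells. The timer and ring gauge are unmoved, to within 0.1 px.

```bash
python3 -c "
from cell import robot
print(robot.hand_in())"
```

```text
the job is handed in; nothing more can be done
None
```

All three pressure cells are in the ports matching their caps, and I handed the job in at about 24.6 s of the 88 s allowed. I parked the yellow cell in the black cup, moved red to the red port and blue to the blue port, then moved yellow from the cup to the yellow port.

- **Final pictures:** in both camera views all three cells stand upright in their own collars, by eye at the same height as the seated cells at the start. I did not re-measure those heights in the final pictures.
- **Timer and ring gauge:** they shifted less than 0.1 px in the top view, which is within noise.
- **Contacts while lowering:** the red cell touched its socket at 20 N and the blue cell at 14 N, both within the limits. I backed red off and shifted it about 2.5 mm in all. Blue eased by itself and got a 1 mm shift. Both then went in with almost no force, and yellow went in without contact.
- **Clean faces:** no cell was set on or dropped onto the bench.
- **Failed check:** one pixel check of the blue cell found nothing because the wrist was in the way; later pictures showed the cell seated.

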